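# Take the empty tub out of the latched jam caddy

### The arm

A 7-joint arm with a two-finger parallel gripper is mounted at the origin on a cart in front of the work surface, level with it; the furniture and walls round the work are solid. World frame = base frame: x ahead of the robot, y to its left, z up, the work surface at z = 0. Lengths are in m, angles in rad, forces in N, time in s.
With the tool pointing down it reaches from about 0.425 to 0.925 m from the base axis. Payload 6.8 kg.
Tool frame: the origin (TCP) lies midway between the tips of the shut fingers; the grasp point (between the pads) lies 19 mm behind it; z points along the fingers, y is the line along which they close (so a half turn about z gives the same grasp; the last joint's range is limited). The gripper opens to 85 mm and grips with 20 to 120 N. Pads are 22 mm wide; open, the fingers measure 114 mm over their backs; the gripper's body (76 mm by 85 mm) begins 54 mm behind the grasp point. The pads swing forward as they close: fully open they stand 13 mm farther back than shut.
Start: joints at [1.134, 0.477, 0.022, 1.555, -0.011, 1.109, -0.083], TCP at [0.218, -0.639, 0.231] pointing down, gripper open.
Joint ranges: [-2.96, 2.96], [-0.34, 2.1], [-1.41, 1.46], [0.24, 2.44], [-1.37, 4.51], [0.17, 1.92], [-2.96, 2.96]. Speed limits (rad/s): [2.39, 2.39, 3.14, 3.14, 3.14, 3.14, 3.14].

### API

Orientations are given as a unit quaternion [w, x, y, z].
In Python, from station import bot, imaging gives the robot as it stands.
- The arm moves only by the tool move_arm, never from a script. Its argument "commands" is a list that holds one entry, the list of rows, each a list of 7 numbers: the shift along the tool's x, y, z in m, then the turn, a rotation vector about the tool's x, y, z in degrees, then the finger opening in m, from 0 to 0.0854. In form: [[[x, y, z, rx, ry, rz, grip], ...]]. A call has 1 to 20 rows; each row shifts and turns the commanded pose from where the row before left it, along the tool's axes as they then stand; what a row does not reach is not made up. A row lasts 1/8 s, in which the tool goes at most 62.5 mm and 10.7 degrees, less where a joint would pass 70% of its speed; a pose out of reach is approached as far as the arm can. A call is refused whole if a number of a shift passes 0.0625 or a number of a turn 10.7, either way. A call with a gripper value outside its range is refused whole. The fingers move at their own pace and stop on an object; "squeeze" is the grip in N (left out, the last holds). Time passes only in rows, so rows that do not move let the fingers close. It gives the time, the measured TCP pose, the force, the opening and the grip force at its end, in the units of the state.
- bot.get_obs(): the state, without advancing time (a new reading comes with each control period).
- imaging.read_camera(name): name is "scene" or "top" or "wrist"; returns the picture (480x640x3 uint8, red, green, blue); there is no depth.
- imaging.calibration(name): a dict with "intrinsics" (3x3 intrinsics, pixels), "k1" (the pictures are not rectified: a ray, as slopes to the right and down, at radius r is drawn at 1 + k1 r^2 times it, then the intrinsics apply), "extrinsics" (4x4, takes a point from camera to world coordinates); the wrist camera has in their place "mount" (4x4, takes a point from camera to tool coordinates, whose origin is the TCP and whose axes are the flange's). Camera axes: x right, y down, z forward; pixel columns grow to the right and rows downward; lengths in m; the calibration is good to about 2 mm. A picture is of the moment at which its call begins: read the wrist's pose just before it. calibration takes no time and is no camera call.
- bot.hand_in(): hands the job in; it is judged then, once.
The state is a dict: "t": time; "q": joint angles; "joint_vel": joint speeds; "joint_torque": joint torques, N m; "eef_pos": TCP position; "tool_rot": TCP orientation; "contact_force": force on the tool from outside, world axes, zero at the start; "torque": the same for the moment, N m; "gripper_width": opening from 0.0 (shut) to 1.0 (fully open); "grasp_force": force on a finger pad.
Only numpy, scipy, OpenCV 4.12 (cv2) and the standard library are available. Lean on these libraries where they do the work, as an engineer would, in place of code of your own. Each camera call takes 0.05 s, during which the arm holds its last target. There are 200 camera calls.

### The job

The jam caddy has an empty tub that must go back to the kitchen: press the red thumb latch so that the lid springs open, lift the empty tub straight up out from between its interlocked neighbours and stand it upright, flat on the floor of the orange tray, near its middle. Then press the lid down until it snaps shut under the latch. Leave the two full tubs in the caddy and do not disturb the other things on the counter.

Things in the scene. Friction and masses are not known exactly. Their poses are not given: they have to be found in the camera images.
- caddy: Jam caddy: fixed brushed steel box 130 (x) x 216 (y) x 108 mm high. Origin: centre of its underside; z up, -x its front with the red thumb latch, +x its back with the lid hinge. On its floor, 8 mm over the counter, three tubs stand in a row along y, 66 mm apart, their long sides along x. It stands turned, latch towards -y of the world. Which place holds the empty tub varies.
- lid (a joint): Hinge of the caddy's flat clear lid with white frame (137 x 216 x 5 mm). 0 = shut; a damped spring throws it open to its stop at 1.55 rad (nearly upright) and holds it there lightly. Shut it by swinging it over from behind by its outer face, then press its front edge down with 5 to 15 N: the striker tongue in the middle of that edge snaps under the latch. Latched it rests at 0 to 0.02.
- lid_front (a point): Middle of the lid's front frame bar, on its outer face (upper when shut, 3 mm above the hinge axis), 131 mm from the hinge axis, 6 mm from the frame's front edge; the 40 mm wide striker tongue sticks out 11 mm beyond that edge. It moves with the lid; its z is the lid's outward normal, its -x points from hinge to front edge.
- lid_hinge (a point): Middle of the lid's hinge axis, at the caddy's back top edge, 110 mm over the counter; the axis runs along the caddy's y.
- latch (a joint): The red thumb latch, a rocker on the caddy's front whose nose hooks over the lid's striker. 0 = at rest or latched; pressing the pad down turns it; it lets the lid go at about 0.18 rad, its stop is at 0.24. It springs back when released.
- latch_pad (a point): Middle of the top of the latch's ribbed red pad, 28 (x) x 42 (y) mm, 91 mm over the counter, in front of the caddy. Press straight down: 3 to 5 N, about 6 mm of travel to release, 8 mm to the stop. The latch's upright nose stands 9 mm behind the pad's rear edge, between pad and lid, 33 mm higher than the pad; it tips 9 mm towards the pad when pressed.
- tub_empty_centre (a point): Empty teal open tub, 114 (x) x 56 (y) x 56 mm, with a mid wall that rises to a white grip block; top 95 mm over its underside. This point: its centre, 47.5 mm over the underside; axes as the caddy's at the start. Upright dovetails (tongue 7 mm deep at +y, channel 8 mm deep at -y) lock it to its neighbours or the end walls with 2 mm play: it only lifts straight up. About 150 g.
- tub_empty_grip (a point): Centre of the empty tub's white grip block, 16 (x) x 18 (y) x 28 mm high, 81 mm over the tub's underside: take it across its 18 mm width (along y).
- tub_red_centre (a point): The teal tub with two red jam jars (weight about 320 g), same shape as the empty one; its centre, 47.5 mm over its underside.
- tub_orange_centre (a point): The teal tub with two orange jam jars (weight about 320 g), same shape as the empty one; its centre, 47.5 mm over its underside.
- tray: The back-to-kitchen tray: an empty flat orange tray 170 (x) x 200 (y) mm, rim 19 mm high, fixed. Origin: centre of its underside; its inner floor (164 x 194 mm) lies 3 mm over the counter.
- cup_00: Bystander: clear lidded cup of dough drops, 99 mm wide, 104 mm high, left end of the counter. Origin: centre of its underside.
- cup_01: Bystander: another such cup, 99 mm wide, 104 mm high, left end, nearer the robot.
- jam_jar_3: Bystander: brown jam jar, 45 mm wide, 50 mm high, right, at the front edge.
- sanitiser: Bystander: pump bottle, 60 x 77 x 173 mm, far left.
- tongs: Bystander: steel pastry tongs lying at the front of the counter, 229 mm long, 31 mm high.

How it is judged:
On the way, in this order (a step that is already met when the one before it is completed fails the run):
1. the latch is pressed and the lid has sprung open (value of joint lid above 1.35 rad), for 0.2 s.
2. with the lid open, the empty tub stands upright on the tray's floor, let go (x of tub_empty_centre in the frame of tray between -0.05 and 0.05 m and y of tub_empty_centre in the frame of tray between -0.06 and 0.06 m and z of tub_empty_centre in the frame of tray between 0.047 and 0.055 m and angle between tub_empty_centre's own z axis and vertical below 0.08 rad and value of joint lid above 1 rad and contact force between the fingers and tub_empty below 0.1 N and linear speed of tub_empty below 0.03 m/s), for 0.2 s.
3. the lid is down and caught under the latch (value of joint lid below 0.03 rad and value of joint latch below 0.06 rad), for 0.2 s.
At the end, for the whole second after the job is handed in: The empty tub is upright (5 degrees), at rest on the tray floor, centre within 50 mm (tray x) and 60 mm (tray y) of the tray middle; lid shut under the latch (lid < 0.03, latch < 0.06 rad); full tubs within 10 mm and other things within 30 mm of where they stood (all of step 3 and x of tub_empty_centre in the frame of tray between -0.05 and 0.05 m and y of tub_empty_centre in the frame of tray between -0.06 and 0.06 m and z of tub_empty_centre in the frame of tray between 0.047 and 0.055 m and angle between tub_empty_centre's own z axis and vertical below 0.08 rad and linear speed of tub_empty below 0.02 m/s and distance of each of tub_red_centre, tub_orange_centre from where it was at the start of the episode below 0.01 m and distance of each of cup_00, cup_01, jam_jar_3, sanitiser, tongs from where it was at the start of the episode below 0.03 m); the robot touches nothing.
It fails at once if a full tub is dragged up or shifted by more than 20 mm (distance of any of tub_red_centre, tub_orange_centre from where it was at the start of the episode above 0.02 m).
It fails at once if the empty tub is tipped by more than about 35 degrees (angle between tub_empty_centre's own z axis and vertical above 0.6 rad).
It fails at once if another thing on the counter is moved by more than 30 mm (distance of any of cup_00, cup_01, jam_jar_3, sanitiser, tongs from where it was at the start of the episode above 0.03 m).
It also fails if it takes over 66 s, if anything falls off the work surface, if the arm or the gripper's body presses on something with over 40 N, if the wrist force passes 120 N, or if a joint passes its speed limit or range.

## Working session

There is one attempt and no reset: what is moved stays moved. The work goes in short steps, Python scripts to look and compute and a tool call to move; the robot and the scene stay as the last step left them, time stands still between calls to the robot, and variables do not carry over. Pictures are saved under pics/ and viewed, at most 10 in all, crops included, and the job is handed in when it is done.

Besides the shell and the picture viewer there is one more tool, called after ">>>" as name([rows], argument=value, ...), one row to a line, values as JSON. move_arm: Moves the arm, as the interface text tells. Its arguments: {"type":"object","properties":{"commands":{"type":"array","items":{"type":"array","items":{"type":"array","items":{"type":"number"}}}},"squeeze":{"type":"number"}},"required":["commands"]}

```bash
ls; mkdir -p pics; python3 - <<'E'
from station import bot, imaging
import cv2, numpy as np
np.set_printoptions(precision=4,suppress=True)
print(bot.get_obs())
for n in ("scene","top"):
    im=imaging.read_camera(n); cv2.imwrite(f"pics/{n}0.png",im[:,:,::-1]); c=imaging.calibration(n); print(n,c)
print(imaging.calibration("wrist"))
E
```

```text
pics
{'t': 0.0, 'q': array([ 1.1339,  0.4778,  0.0224,  1.5565, -0.0115,  1.1093, -0.0831]), 'joint_vel': array([-0.0001, -0.0013, -0.0015, -0.0004, -0.0003, -0.0004,  0.0005]), 'joint_torque': array([ -0.0005, -59.6452,   1.6077, -28.1198,   0.0125,   0.0093,
        -0.    ]), 'eef_pos': array([ 0.2178, -0.6383,  0.2303]), 'tool_rot': array([-0.0009,  0.9865,  0.1637, -0.0002]), 'contact_force': array([-0.306 ,  0.7138,  0.0953]), 'torque': array([ 0.0415, -0.0171, -0.0256]), 'grasp_force': 0.0, 'gripper_width': 1.000345534744993}
scene {'intrinsics': array([[532.4132,   0.    , 318.9063],
       [  0.    , 532.4132, 244.9926],
       [  0.    ,   0.    ,   1.    ]]), 'k1': -0.07794856115379269, 'extrinsics': array([[-0.6385, -0.5604,  0.5276, -0.3177],
       [-0.7696,  0.4693, -0.433 ,  0.7024],
       [-0.005 , -0.6825, -0.7309,  1.2011],
       [ 0.    ,  0.    ,  0.    ,  1.    ]])}
top {'intrinsics': array([[460.4751,   0.    , 320.5762],
       [  0.    , 460.4751, 239.8645],
       [  0.    ,   0.    ,   1.    ]]), 'k1': 0.008014617722269267, 'extrinsics': array([[-0.0026, -0.9933,  0.1157,  0.3802],
       [-0.9997,  0.0054,  0.024 ,  0.0436],
       [-0.0245, -0.1156, -0.993 ,  1.0861],
       [ 0.    ,  0.    ,  0.    ,  1.    ]])}
{'intrinsics': array([[408.7249,   0.    , 325.7402],
       [  0.    , 408.7249, 239.2081],
       [  0.    ,   0.    ,   1.    ]]), 'k1': -0.07187218321219944, 'mount': array([[-0.0003, -0.9617, -0.2741,  0.0693],
       [ 1.    , -0.0003, -0.    , -0.0001],
       [-0.    , -0.2741,  0.9617, -0.1433],
       [ 0.    ,  0.    ,  0.    ,  1.    ]])}
```

View pics/top0.png

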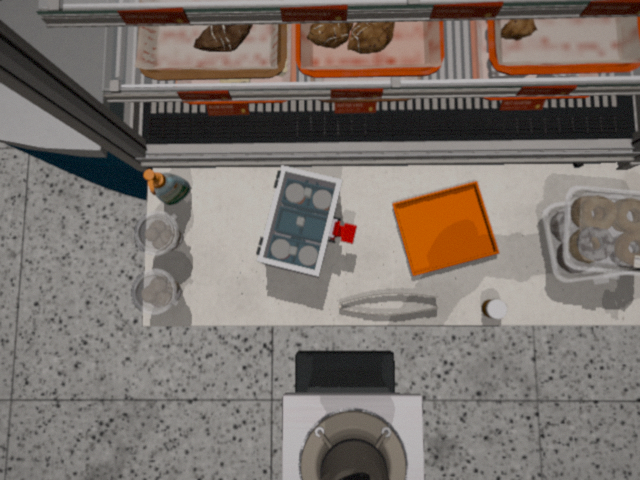

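View pics/scene0.png

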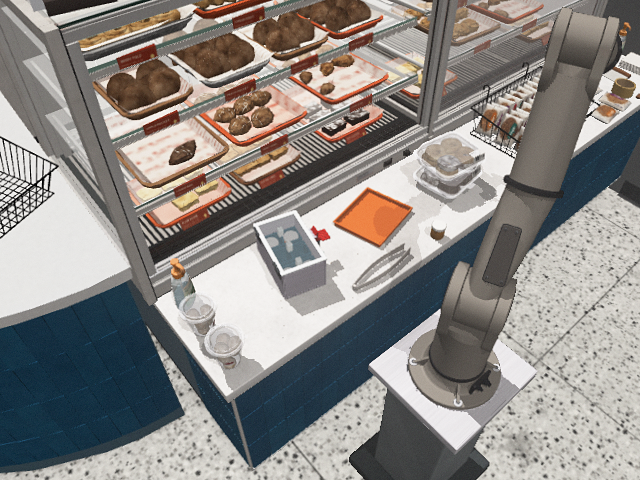

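The top view shows the caddy with lid corners near (282,166), (341,178), (319,275) and (258,262), and the latch at (347,232). The empty tub is the middle one, with its grip at about (300,221). The tray corners are near (393,206), (478,183), (497,254) and (415,276). The tongs are at (388,305).

```bash
cat > h.py <<'E'
from station import bot, imaging
import cv2, numpy as np
from scipy.spatial.transform import Rotation as R
np.set_printoptions(precision=4,suppress=True)
def tool():
    o=bot.get_obs(); T=np.eye(4); T[:3,:3]=R.from_quat(o['tool_rot'][[1,2,3,0]]).as_matrix(); T[:3,3]=o['eef_pos']; return T
def cam(n,T=None):
    c=imaging.calibration(n); E=c['extrinsics'] if n!='wrist' else (tool() if T is None else T)@c['mount']
    return c['intrinsics'],c['k1'],E
def ray(n,uv,T=None):
    K,k,E=cam(n,T); d=np.linalg.solve(K,[uv[0],uv[1],1])[:2]; s=d.copy()
    for _ in range(20): s=d/(1+k*(s@s))
    return E[:3,3],E[:3,:3]@np.array([*s,1])
def atz(n,uv,z,T=None):
    p,d=ray(n,uv,T); return p+d*(z-p[2])/d[2]
def proj(n,P,T=None):
    K,k,E=cam(n,T); q=np.linalg.inv(E)@np.append(P,1); s=q[:2]/q[2]; s=s*(1+k*(s@s)); return (K@[*s,1])[:2]
E
python3 - <<'E'
from h import *
im=cv2.imread('pics/top0.png'); cv2.imwrite('pics/topc.png',cv2.resize(im[155:285,240:505],None,fx=3,fy=3,interpolation=cv2.INTER_CUBIC))
im2=cv2.imread('pics/scene0.png'); cv2.imwrite('pics/scenec.png',cv2.resize(im2[180:300,240:420],None,fx=4,fy=4,interpolation=cv2.INTER_CUBIC))
hsv=cv2.cvtColor(im,cv2.COLOR_BGR2HSV)
m=cv2.inRange(hsv[170:290,385:505],(5,150,60),(22,255,255))
c=max(cv2.findContours(m,0,2)[0],key=cv2.contourArea)+[385,170]
b=cv2.boxPoints(cv2.minAreaRect(c)); print(b)
P=np.array([atz('top',p,0.019) for p in b]); print(P,P.mean(0),np.linalg.norm(np.diff(P,axis=0),axis=1))
L=np.array([atz('top',p,0.113) for p in [(282,166),(341,178),(319,275),(258,262)]]);print(L,L.mean(0),np.linalg.norm(np.diff(L,axis=0),axis=1))
for w,o in ((im,'top'),(im2,'scene')):
    h=cv2.cvtColor(w,cv2.COLOR_BGR2HSV); m=cv2.inRange(h,(0,200,80),(4,255,255))|cv2.inRange(h,(174,200,80),(180,255,255))
    m[:,:290]=0;m[:170]=0;m[260:]=0;m[:,360:]=0
    ys,xs=np.nonzero(m); print(o,xs.mean(),ys.mean(),xs.min(),xs.max(),ys.min(),ys.max(),atz(o,(xs.mean(),ys.mean()),.091))
E
```

```text
[[391.9088 203.1577]
 [479.0457 179.9212]
 [498.5312 252.9917]
 [411.3942 276.2282]]
[[ 0.5903 -0.0982  0.019 ]
 [ 0.6441 -0.303   0.019 ]
 [ 0.4718 -0.3402  0.019 ]
 [ 0.4191 -0.1394  0.019 ]] [ 0.5313 -0.2202  0.019 ] [0.2117 0.1762 0.2076]
[[0.6555 0.1506 0.113 ]
 [0.6278 0.0227 0.113 ]
 [0.4189 0.0707 0.113 ]
 [0.4469 0.2001 0.113 ]] [0.5373 0.111  0.113 ] [0.1309 0.2143 0.1325]
top 344.5310344827586 231.61379310344827 333 355 221 242 [0.5139 0.0154 0.091 ]
scene 325.0 232.33333333333334 322 329 230 237 [ 0.5111 -0.0011  0.091 ]
```

View pics/topc.png

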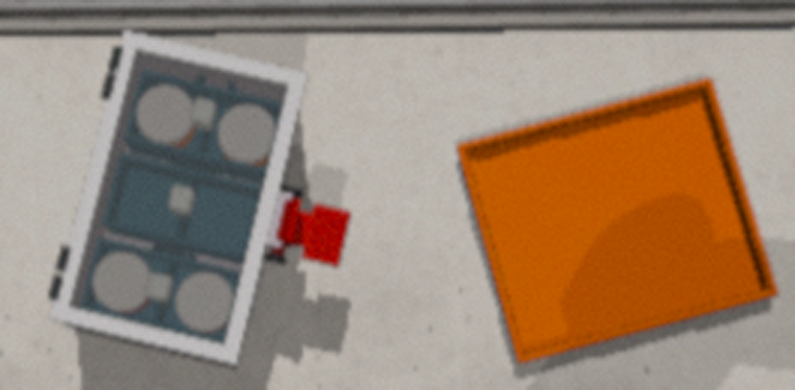

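View pics/scenec.png

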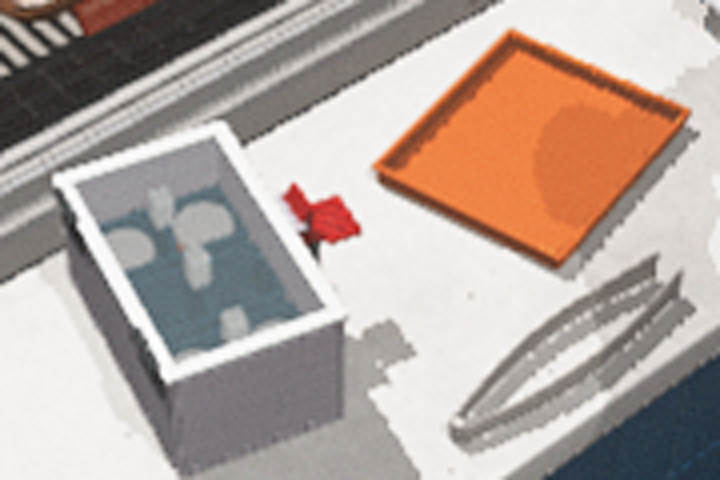

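The latch pad's crop centre is about (325,235), which is (348.3,233.3) in the full top image. The grip block top is at crop (181,199), which is (300.3,221.3). In the scene view the middle tub has no jars, so it is the empty one.

```bash
python3 - <<'E'
from h import *
T=[(240+x/3-.33,155+y/3-.33) for x,y in [(127,32),(302,73),(235,363),(52,318)]]
S=[(240+x/4-.4,180+y/4-.4) for x,y in [(222,121),(343,318),(170,382),(53,178)]]
t=np.array([atz('top',p,.113) for p in T]); s=np.array([atz('scene',p,.113) for p in S])
print(t,t.mean(0));print(s,s.mean(0))
d=lambda v:np.degrees(np.arctan2(v[1],v[0]))
for e in (t[0]-t[1],t[3]-t[2],t[2]-t[1],t[3]-t[0]): print(d(e),np.linalg.norm(e))
print('pad top',atz('top',(348.3,233.0),.091),'grip',atz('top',(300.1,221.1),.103))
print('pad scene',atz('scene',(240+333/4,180+219/4),.091),'grip', atz('scene',(240+198/4,180+257/4),.103))
E
```

```text
[[0.657  0.1506 0.113 ]
 [0.6256 0.0241 0.113 ]
 [0.4175 0.0728 0.113 ]
 [0.4498 0.2023 0.113 ]] [0.5375 0.1124 0.113 ]
[[0.6237 0.0207 0.113 ]
 [0.4159 0.078  0.113 ]
 [0.4463 0.2028 0.113 ]
 [0.6551 0.1521 0.113 ]] [0.5352 0.1134 0.113 ]
76.02796656628128 0.1302900670639687
76.02058873669058 0.13350404433366025
166.84147263929705 0.2136543694730259
165.97954324103014 0.21361571949709854
pad top [0.5108 0.0073 0.091 ] grip [0.5358 0.1116 0.103 ]
pad scene [0.5068 0.0091 0.091 ] grip [0.5305 0.1138 0.103 ]
```

>>> move_arm([
  [[0.0395, -0.041, -0.0025, 0, 0, 0, 0.02], [0.0395, -0.041, -0.0025, 0, 0, 0, 0.0], [0.0395, -0.041, -0.0025, 0, 0, 0, 0.0], [0.0395, -0.041, -0.0025, 0, 0, 0, 0.0], [0.0395, -0.041, -0.0025, 0, 0, 0, 0.0], [0.0395, -0.041, -0.0025, 0, 0, 0, 0.0], [0.0395, -0.041, -0.0025, 0, 0, 0, 0.0], [0.0395, -0.041, -0.0025, 0, 0, 0, 0.0], [0.0395, -0.041, -0.0025, 0, 0, 0, 0.0], [0.0395, -0.041, -0.0025, 0, 0, 0, 0.0], [0.0395, -0.041, -0.0025, 0, 0, 0, 0.0], [0.0395, -0.041, -0.0025, 0, 0, 0, 0.0], [0, 0, 0, 0, 0, -10, 0], [0, 0, 0, 0, 0, -10, 0], [0, 0, 0, 0, 0, -10, 0], [0, 0, 0, 0, 0, -10, 0], [0, 0, 0, 0, 0, -10, 0], [0, 0, 0, 0, 0, -10, 0], [0, 0, 0, 0, 0, -10, 0], [0, 0, 0, 0, 0, -10, 0]],
])

```text
t: 2.6
eef_pos: [0.5074, -0.0203, 0.261]
tool_rot: [-0.0, 0.648, 0.761, -0.0]
contact_force: [-0.3, 0.4, 0.9]
gripper_width: 0.002
grasp_force: 0.0
```

>>> move_arm([
  [[0, 0, 0, 0, 0, -10.5, 0], [0, 0, 0, 0, 0, -10.5, 0], [0, 0, 0, 0, 0, -10.5, 0], [0, 0, 0, 0, 0, -10.5, 0], [0, 0, 0, 0, 0, -10.5, 0], [0, 0, 0, 0, 0, -10.5, 0], [0, 0, 0, 0, 0, -10.5, 0], [0, 0, 0, 0, 0, -10.5, 0], [0, 0, 0, 0, 0, -10.5, 0], [0, 0, 0, 0, 0, -10.5, 0], [0, 0, 0, 0, 0, -10.5, 0], [0, 0, 0, 0, 0, -10.5, 0], [0, 0, 0, 0, 0, -10.5, 0], [0, 0, 0, 0, 0, -10.5, 0], [0, 0, 0, 0, 0, -10, 0], [0, 0, 0, 0, 0, 0, 0]],
])

```text
t: 4.6
eef_pos: [0.5074, -0.0204, 0.2609]
tool_rot: [-0.0, -0.614, 0.789, 0.0]
contact_force: [0.4, 0.2, 0.8]
gripper_width: 0.004
grasp_force: 0.0
```

```bash
python3 - <<'E'
from h import *
o=bot.get_obs();T=tool();print(o['q'],o['eef_pos'],np.degrees(np.arctan2(T[1,0],T[0,0])))
np.save('T1.npy',T); im=imaging.read_camera('wrist'); cv2.imwrite('pics/w1.png',im[:,:,::-1])
for P in ([.510,.0075,.091],[.536,.112,.103]): print(proj('wrist',P,T))
E
```

```text
[ 0.793   0.3352 -1.0539  1.8623  0.321   1.1301  2.5155] [ 0.5074 -0.0204  0.2609] -104.2673308116997
[330.8021 248.6323]
[331.2058 373.3706]
```

View pics/w1.png

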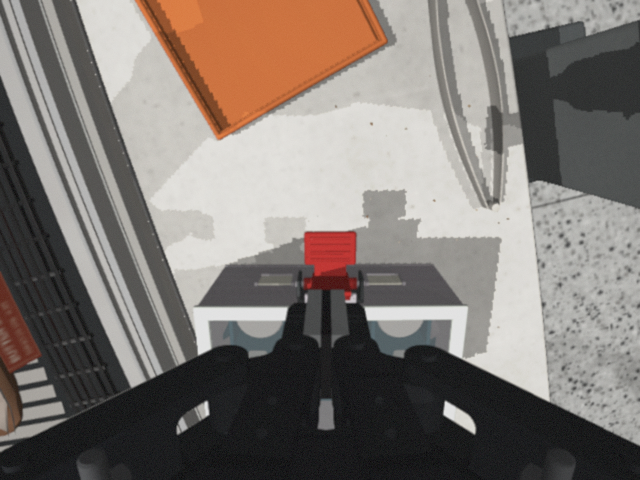

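The wrist view shows the pad at cols 305–356 and rows 232–267, centre about (330,250). I predicted (330.8,248.6), so the pose is confirmed. The lid edge is level in the picture, so the yaw is right too.

>>> move_arm([
  [[-0.0277, 0.0044, 0, 0, 0, 0, 0], [0, 0, 0, 0, -10.5, 0, 0], [0.0073, 0, 0.0393, 0, 0, 0, 0], [0.0073, 0, 0.0393, 0, 0, 0, 0], [0.0073, 0, 0.0393, 0, 0, 0, 0], [0.0073, 0, 0.0393, 0, 0, 0, 0], [0.0005, 0, 0.003, 0, 0, 0, 0], [0.0005, 0, 0.003, 0, 0, 0, 0], [0.0005, 0, 0.003, 0, 0, 0, 0], [0.0005, 0, 0.003, 0, 0, 0, 0], [0.0005, 0, 0.002, 0, 0, 0, 0], [0, 0, 0, 0, 0, 0, 0]],
])

```text
t: 6.15
eef_pos: [0.511, 0.0075, 0.0876]
tool_rot: [0.073, -0.612, 0.786, 0.056]
contact_force: [1.8, -1.2, 1.6]
gripper_width: -0.002
grasp_force: 1.2
```

>>> move_arm([
  [[0.0004, 0, 0.002, 0, 0, 0, 0], [0.0004, 0, 0.002, 0, 0, 0, 0], [0.0002, 0, 0.001, 0, 0, 0, 0], [0, 0, 0, 0, 0, 0, 0]],
])

```text
t: 6.65
eef_pos: [0.5111, 0.0076, 0.0834]
tool_rot: [0.072, -0.612, 0.786, 0.055]
contact_force: [-3.9, -4.6, 19.1]
gripper_width: 0.003
grasp_force: 9.9
```

```bash
python3 - <<'E'
from h import *
im=imaging.read_camera('top'); cv2.imwrite('pics/t2.png',im[:,:,::-1]); a=cv2.imread('pics/top0.png')
d=cv2.absdiff(im[:,:,::-1],a).sum(2)[160:290,250:325]; print((d>60).mean(), bot.get_obs()['contact_force'])
E
```

```text
0.4013333333333333 [-3.2134 -4.5767 18.2936]
```

>>> move_arm([
  [[-0.0018, 0, -0.0098, 0, 0, 0, 0], [-0.0073, 0, -0.0393, 0, 0, 0, 0], [-0.0073, 0, -0.0393, 0, 0, 0, 0], [-0.0073, 0, -0.0393, 0, 0, 0, 0], [-0.0073, 0, -0.0393, 0, 0, 0, 0.04], [0, 0, -0.04, 0, 10.5, 0, 0.04], [0, 0, 0, 0, 0, 0, 0.04]],
])

```text
t: 7.58
eef_pos: [0.5096, 0.0046, 0.2946]
tool_rot: [0.002, -0.617, 0.787, -0.002]
contact_force: [-0.5, 0.5, -1.7]
gripper_width: 0.466
grasp_force: 0.0
```

```bash
python3 - <<'E'
from h import *
T=tool(); np.save('T2.npy',T); print(T, bot.get_obs()['contact_force'])
w=imaging.read_camera('wrist')[:,:,::-1]; im=imaging.read_camera('top')[:,:,::-1]; s=imaging.read_camera('scene')[:,:,::-1]
cv2.imwrite('pics/c2.png',np.hstack([cv2.resize(s[150:310,230:390],(480,480)),cv2.resize(im[150:290,230:370],(480,480))])[:, :800] if 0 else np.hstack([cv2.resize(s[160:300,240:380],(400,400)),cv2.resize(im[150:290,230:370],(400,400))]))
E
```

```text
[[-0.2393 -0.9709  0.0051  0.5096]
 [-0.971   0.2393 -0.0014  0.0046]
 [ 0.0001 -0.0053 -1.      0.2946]
 [ 0.      0.      0.      1.    ]] [-0.488   0.455  -1.6927]
```

View pics/c2.png

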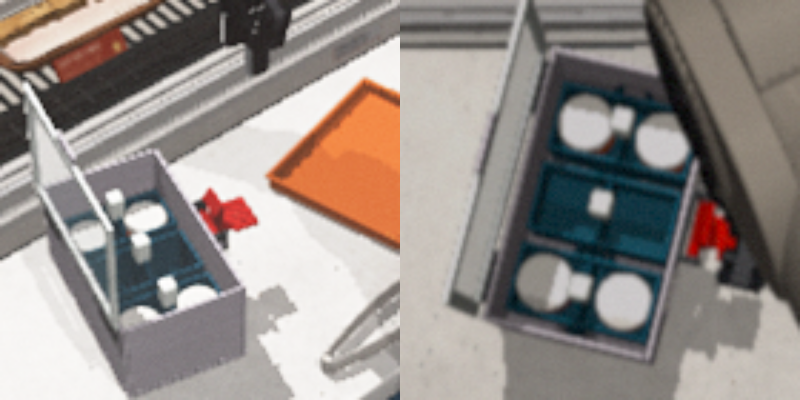

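The lid stands open. The grip block is at about (300,221) in full top pixels, the same place as before.

>>> move_arm([
  [[-0.0552, 0.0005, 0, 0, 0, 0, 0.04], [-0.0552, 0.0005, 0, 0, 0, 0, 0.04], [0, 0, 0.045, 0, 0, 0, 0.04], [0, 0, 0.045, 0, 0, 0, 0.04], [0, 0, 0, 0, 0, 0, 0.04], [0, 0, 0, 0, 0, 0, 0.04]],
])

```text
t: 8.48
eef_pos: [0.5348, 0.1078, 0.2019]
tool_rot: [0.0, -0.614, 0.789, 0.0]
contact_force: [0.8, 0.7, 0.8]
gripper_width: 0.47
grasp_force: 0.0
```

```bash
python3 - <<'E'
from h import *
T=tool(); np.save('T3.npy',T); print(T, bot.get_obs()['q'],bot.get_obs()['gripper_width'])
w=imaging.read_camera('wrist')[:,:,::-1]; cv2.imwrite('pics/w3.png',w)
for z in (.103,.089): print(proj('wrist',[.5358,.1116,z],T),proj('wrist',[*T[:2,3],z],T))
E
```

```text
[[-0.2454 -0.9694 -0.0002  0.5348]
 [-0.9694  0.2454  0.0008  0.1078]
 [-0.0008  0.0004 -1.      0.2019]
 [ 0.      0.      0.      1.    ]] [ 0.4637  0.4766 -1.0024  1.8487  0.4559  1.0683  2.178 ] 0.4695141437957931
[325.2815 245.9033] [325.4    239.8407]
[325.2943 239.6686] [325.407  233.8882]
```

View pics/w3.png

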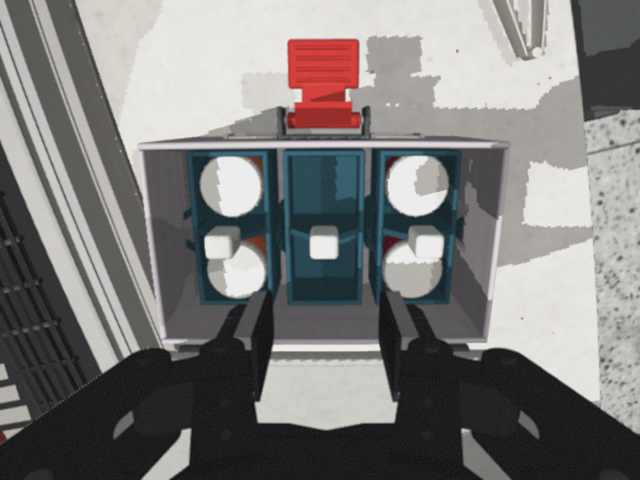

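The empty tub's grip block spans cols 310–338 and rows 228–258, with the top face centred at about (324,245.5). That agrees with the top camera to 1 mm. The tubs are aligned with the fingers.

>>> move_arm([
  [[-0.0038, -0.0008, 0, 0, 0, 0, 0.04], [0, 0, 0.04, 0, 0, 0, 0.04], [0, 0, 0.04, 0, 0, 0, 0.04], [0, 0, 0.035, 0, 0, 0, 0.04], [0, 0, 0.012, 0, 0, 0, 0.04], [0, 0, 0, 0, 0, 0, 0.04]],
])

```text
t: 9.28
eef_pos: [0.5366, 0.1118, 0.0748]
tool_rot: [0.0, -0.615, 0.789, 0.0]
contact_force: [-0.3, -0.5, 0.1]
gripper_width: 0.467
grasp_force: 0.0
```

>>> move_arm([
  [[0, 0, 0, 0, 0, 0, 0.0], [0, 0, 0, 0, 0, 0, 0.0], [0, 0, 0, 0, 0, 0, 0.0], [0, 0, 0, 0, 0, 0, 0.0], [0, 0, -0.005, 0, 0, 0, 0.0], [0, 0, -0.01, 0, 0, 0, 0.0], [0, 0, -0.01, 0, 0, 0, 0.0], [0, 0, 0, 0, 0, 0, 0.0]],
], squeeze=50)

```text
t: 10.28
eef_pos: [0.5368, 0.1116, 0.1004]
tool_rot: [0.001, -0.614, 0.789, -0.0]
contact_force: [-0.2, 0.3, -2.3]
gripper_width: 0.197
grasp_force: 61.3
```

>>> move_arm([
  [[0, 0, -0.015, 0, 0, 0, 0.0], [0, 0, -0.02, 0, 0, 0, 0.0], [0, 0, -0.025, 0, 0, 0, 0.0], [0, 0, -0.025, 0, 0, 0, 0.0], [0, 0, -0.02, 0, 0, 0, 0.0], [0, 0, -0.015, 0, 0, 0, 0.0], [0, 0, 0, 0, 0, 0, 0.0]],
])

```text
t: 11.15
eef_pos: [0.5368, 0.1117, 0.2204]
tool_rot: [0.001, -0.614, 0.789, -0.001]
contact_force: [0.4, -0.4, -2.4]
gripper_width: 0.202
grasp_force: 61.5
```

```bash
python3 - <<'E'
from h import *
T=tool(); print(T[:,3])
im=imaging.read_camera('wrist')[:,:,::-1];s=imaging.read_camera('scene')[:,:,::-1]
cv2.imwrite('pics/c4.png',np.hstack([cv2.resize(s[130:290,210:370],(400,400)),cv2.resize(im,(400,300),interpolation=cv2.INTER_AREA)[[*range(300)]+[0]*100]]))
E
```

```text
[0.5368 0.1117 0.2204 1.    ]
```

View pics/c4.png

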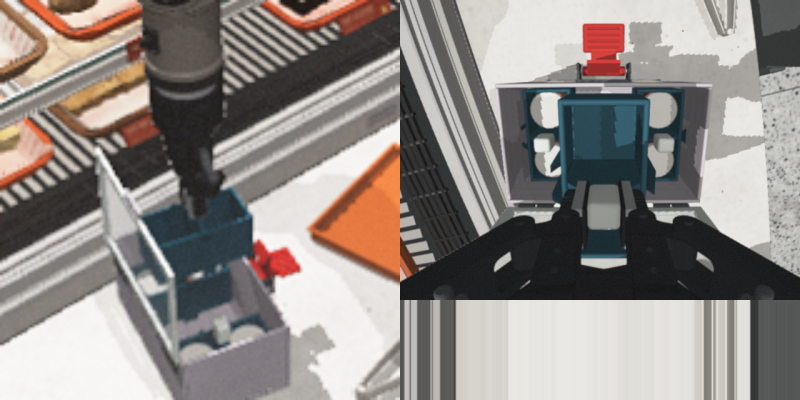

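The tub is out cleanly and upright, and both full tubs are still seated. Next I carry it to the tray.

>>> move_arm([
  [[0.0223, -0.0057, 0, 0, 0, 0, 0.0], [0.0323, -0.0077, 0, 0, 0, 0, 0.0], [0.0373, -0.0087, 0, 0, 0, 0, 0.0], [0.0373, -0.0087, 0, 0, 0, 0, 0.0], [0.0323, -0.0077, 0, 0, 0, 0, 0.0], [0, 0, 0, 0, 0, 8.6, 0.0], [0, 0, 0, 0, 0, 8.6, 0.0], [0, 0, 0, 0, 0, 8.6, 0.0], [0, 0, 0, 0, 0, 8.6, 0.0], [0, 0, 0, 0, 0, 8.6, 0.0], [0.0184, -0.0276, 0, 0, 0, 0, 0.0], [0.0204, -0.0306, 0, 0, 0, 0, 0.0], [0.0204, -0.0306, 0, 0, 0, 0, 0.0], [0.0184, -0.0276, 0, 0, 0, 0, 0.0], [0.0144, -0.0216, 0, 0, 0, 0, 0.0], [0, 0, 0, 0, 0, 0, 0.0], [0, 0, 0, 0, 0, 0, 0.0]],
])

```text
t: 13.38
eef_pos: [0.5313, -0.2192, 0.2185]
tool_rot: [-0.0, -0.283, 0.959, 0.001]
contact_force: [-0.6, 0.5, -1.4]
gripper_width: 0.201
grasp_force: 61.5
```

>>> move_arm([
  [[0, 0, 0.025, 0, 0, 0, 0.0], [0, 0, 0.035, 0, 0, 0, 0.0], [0, 0, 0.035, 0, 0, 0, 0.0], [0, 0, 0.03, 0, 0, 0, 0.0], [0, 0, 0.015, 0, 0, 0, 0.0], [0, 0, 0.004, 0, 0, 0, 0.0], [0, 0, 0.002, 0, 0, 0, 0.0], [0, 0, 0, 0, 0, 0, 0.0]],
])

```text
t: 14.38
eef_pos: [0.5322, -0.2205, 0.0742]
tool_rot: [0.001, -0.283, 0.959, -0.001]
contact_force: [-0.4, -1.1, -0.7]
gripper_width: 0.2
grasp_force: 61.5
```

>>> move_arm([
  [[0, 0, 0.0015, 0, 0, 0, 0.0], [0, 0, 0.0015, 0, 0, 0, 0.0], [0, 0, 0.001, 0, 0, 0, 0.0], [0, 0, 0, 0, 0, 0, 0.0]],
])

```text
t: 14.88
eef_pos: [0.5317, -0.2206, 0.071]
tool_rot: [-0.0, -0.282, 0.959, -0.001]
contact_force: [-5.6, 0.6, 13.0]
gripper_width: 0.197
grasp_force: 64.0
```

>>> move_arm([
  [[0, 0, -0.001, 0, 0, 0, 0.02], [0, 0, 0, 0, 0, 0, 0.045], [0, 0, 0, 0, 0, 0, 0.045], [0, 0, 0, 0, 0, 0, 0.045], [0, 0, -0.01, 0, 0, 0, 0.045], [0, 0, -0.03, 0, 0, 0, 0.045], [0, 0, -0.04, 0, 0, 0, 0.045], [0, 0, -0.04, 0, 0, 0, 0.045], [0, 0, -0.06, 0, 0, 0, 0.045], [0, 0, -0.06, 0, 0, 0, 0.045], [0, 0, 0, 0, 0, 0, 0.045]],
])

```text
t: 16.25
eef_pos: [0.5343, -0.2201, 0.3163]
tool_rot: [0.004, -0.283, 0.959, -0.003]
contact_force: [0.5, -0.0, -0.9]
gripper_width: 0.528
grasp_force: 0.0
```

```bash
python3 - <<'E'
from h import *
T=tool(); print(T, bot.get_obs()['q'])
im=imaging.read_camera('wrist')[:,:,::-1];s=imaging.read_camera('scene')[:,:,::-1]
cv2.imwrite('pics/c5.png',np.hstack([cv2.resize(s[140:300,240:440],(450,360)),cv2.resize(im,(350,262),interpolation=cv2.INTER_AREA)[[*range(262)]+[0]*98]]))
E
```

```text
[[-0.84   -0.5425  0.0092  0.5343]
 [-0.5425  0.84   -0.0037 -0.2201]
 [-0.0058 -0.0081 -1.      0.3163]
 [ 0.      0.      0.      1.    ]] [ 0.9234  0.3462 -0.8189  1.6531  0.267   1.2479  2.1953]
```

View pics/c5.png

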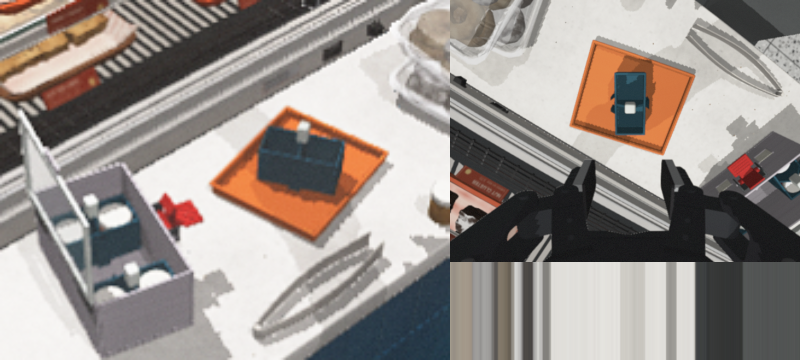

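The tub stands upright in the middle of the tray, and the full tubs are in place. Next I go behind the lid with the fingers shut.

>>> move_arm([
  [[0, 0, 0, 0, 0, -8.6, 0.0], [0, 0, 0, 0, 0, -8.6, 0.0], [0, 0, 0, 0, 0, -8.6, 0.0], [0, 0, 0, 0, 0, -8.6, 0.0], [0, 0, 0, 0, 0, -8.6, 0.0], [-0.0375, 0.0067, 0, 0, 0, 0, 0.0], [-0.0475, 0.0087, 0, 0, 0, 0, 0.0], [-0.0485, 0.009, 0, 0, 0, 0, 0.0], [-0.0485, 0.009, 0, 0, 0, 0, 0.0], [-0.0485, 0.009, 0, 0, 0, 0, 0.0], [-0.0485, 0.009, 0, 0, 0, 0, 0.0], [-0.0485, 0.009, 0, 0, 0, 0, 0.0], [-0.0485, 0.009, 0, 0, 0, 0, 0.0], [-0.0485, 0.009, 0, 0, 0, 0, 0.0], [0, 0, 0, 0, 0, 0, 0.0], [0, 0, 0, 0, 0, 0, 0.0]],
])

```text
t: 18.35
eef_pos: [0.5589, 0.2096, 0.3087]
tool_rot: [-0.001, -0.615, 0.789, 0.0]
contact_force: [0.8, -0.1, 0.2]
gripper_width: 0.005
grasp_force: 0.0
```

```bash
cat > lid.py <<'E'
from h import *
u=np.array([np.cos(np.radians(76)),np.sin(np.radians(76))]); C=np.array([.5366,.1115])
def pt(th,r,gap=0): # TCP world for vertical tool touching the outer face
    x=.066-r*np.cos(th)+(.003+.011*np.sin(th)+gap)*np.sin(th); z=.110+r*np.sin(th)+(.003+.011*np.sin(th)+gap)*np.cos(th)
    return np.array([*(C+u*x),z])
E
python3 - <<'E'
from lid import *
T=tool(); print(T,bot.get_obs()['q'])
p=T[:3,3]
for th,r,g in [(1.55,.105,.02)]+[(a,.105+.017*(1-a/1.55),0) for a in (1.55,1.4,1.2,1.0,.8,.6,.4,.2,.1,.05)]:
    q=pt(th,r,g); print(th,q,T[:3,:3].T@(q-p)); p=q
E
```

```text
[[-0.2443 -0.9697 -0.0024  0.5589]
 [-0.9697  0.2443 -0.0014  0.2096]
 [ 0.002   0.002  -1.      0.3087]
 [ 0.      0.      0.      1.    ]] [ 0.2776  0.4634 -1.0201  1.6029  0.4051  1.3079  2.091 ]
1.55 [0.5603 0.2064 0.2157] [ 0.0026 -0.0023  0.0931]
1.55 [0.5554 0.187  0.2153] [ 0.02   -0.0001  0.0005]
1.4 [0.5515 0.1712 0.2174] [ 0.0163 -0.     -0.0021]
1.2 [0.546  0.1493 0.2162] [ 0.0226 -0.0001  0.0012]
1.0 [0.5405 0.1273 0.2101] [ 0.0226 -0.0001  0.0062]
0.8 [0.5354 0.1066 0.1988] [ 0.0214 -0.0001  0.0113]
0.6 [0.5308 0.0882 0.1828] [ 0.019  -0.0001  0.0161]
0.4 [0.527  0.0732 0.1625] [ 0.0154 -0.0001  0.0203]
0.2 [0.5244 0.0626 0.1389] [ 0.0108 -0.0001  0.0236]
0.1 [0.5236 0.0592 0.1261] [ 0.0035 -0.      0.0127]
0.05 [0.5233 0.058  0.1196] [ 0.0012 -0.      0.0065]
```

>>> move_arm([
  [[0, -0.0023, 0.03, 0, 0, 0, 0.0], [0, 0, 0.04, 0, 0, 0, 0.0], [0, 0, 0.023, 0, 0, 0, 0.0], [0.01, 0, 0, 0, 0, 0, 0.0], [0.006, 0, 0, 0, 0, 0, 0.0], [0.006, 0, 0, 0, 0, 0, 0.0], [0.008, 0, -0.001, 0, 0, 0, 0.0], [0.008, 0, -0.001, 0, 0, 0, 0.0], [0, 0, 0, 0, 0, 0, 0.0]],
])

```text
t: 19.48
eef_pos: [0.5524, 0.1722, 0.2196]
tool_rot: [0.0, -0.614, 0.789, -0.0]
contact_force: [0.3, 1.2, 0.4]
gripper_width: 0.002
grasp_force: 0.4
```

>>> move_arm([
  [[0.0113, 0, 0.0015, 0, 0, 0, 0.0], [0.0113, 0, 0.0015, 0, 0, 0, 0.0], [0.0113, 0, 0.003, 0, 0, 0, 0.0], [0.0113, 0, 0.0035, 0, 0, 0, 0.0], [0.0107, 0, 0.0055, 0, 0, 0, 0.0], [0.0107, 0, 0.006, 0, 0, 0, 0.0], [0.0095, 0, 0.008, 0, 0, 0, 0.0], [0.0095, 0, 0.008, 0, 0, 0, 0.0], [0.0077, 0, 0.0102, 0, 0, 0, 0.0], [0.0077, 0, 0.0102, 0, 0, 0, 0.0], [0, 0, 0, 0, 0, 0, 0.0]],
])

```text
t: 20.85
eef_pos: [0.5268, 0.0741, 0.1609]
tool_rot: [-0.001, -0.614, 0.789, 0.0]
contact_force: [-0.1, 0.9, 0.7]
gripper_width: 0.0
grasp_force: 0.7
```

>>> move_arm([
  [[0.006, 0, 0.0115, 0, 0, 0, 0.0], [0.005, 0, 0.0115, 0, 0, 0, 0.0], [0.0035, 0, 0.0115, 0, 0, 0, 0.0], [0.001, 0, 0.006, 0, 0, 0, 0.0], [0, 0, 0.003, 0, 0, 0, 0.0], [0, 0, 0, 0, 0, 0, 0.0]],
])

```text
t: 21.6
eef_pos: [0.5235, 0.0592, 0.1182]
tool_rot: [-0.001, -0.614, 0.789, -0.0]
contact_force: [-1.1, -0.7, 4.7]
gripper_width: 0.003
grasp_force: 2.1
```

>>> move_arm([
  [[0, 0, 0.002, 0, 0, 0, 0.0], [0, 0, 0.002, 0, 0, 0, 0.0], [0, 0, 0.001, 0, 0, 0, 0.0], [0, 0, 0, 0, 0, 0, 0.0]],
])

```text
t: 22.1
eef_pos: [0.5237, 0.0596, 0.1131]
tool_rot: [-0.0, -0.614, 0.789, -0.0]
contact_force: [0.1, -2.4, 2.4]
gripper_width: 0.0
grasp_force: 0.9
```

>>> move_arm([
  [[0, 0, 0.001, 0, 0, 0, 0.0], [0, 0, 0.001, 0, 0, 0, 0.0], [0, 0, 0, 0, 0, 0, 0.0]],
])

```text
t: 22.48
eef_pos: [0.5238, 0.0597, 0.1118]
tool_rot: [-0.0, -0.614, 0.789, -0.0]
contact_force: [-1.5, -2.7, 7.4]
gripper_width: 0.0
grasp_force: 4.0
```

>>> move_arm([
  [[0, 0, -0.005, 0, 0, 0, 0.0], [0, 0, -0.03, 0, 0, 0, 0.0], [0, 0, -0.05, 0, 0, 0, 0.0], [0, 0, -0.05, 0, 0, 0, 0.0], [0, 0, -0.05, 0, 0, 0, 0.0], [0.05, 0, -0.02, 0, 0, 0, 0.0], [0.05, 0, 0, 0, 0, 0, 0.0], [0.05, 0, 0, 0, 0, 0, 0.0], [0, 0, 0, 0, 0, 0, 0.0], [0, 0, 0, 0, 0, 0, 0.0], [0, 0, 0, 0, 0, 0, 0.0]],
])

```text
t: 23.85
eef_pos: [0.4874, -0.0835, 0.3165]
tool_rot: [0.0, -0.616, 0.788, 0.0]
contact_force: [-1.1, 0.2, 1.3]
gripper_width: -0.001
grasp_force: 0.0
```

```bash
python3 - <<'E'
from h import *
im=imaging.read_camera('top')[:,:,::-1];s=imaging.read_camera('scene')[:,:,::-1]
cv2.imwrite('pics/c6.png',np.hstack([cv2.resize(s[160:300,240:420],(450,350)),cv2.resize(im[150:290,240:380],(350,350))]))
o=bot.get_obs();print(o['t'],o['eef_pos'],o['contact_force'])
E
```

```text
23.95 [ 0.4874 -0.0838  0.3164] [-0.979  -0.1984  0.1108]
```

View pics/c6.png

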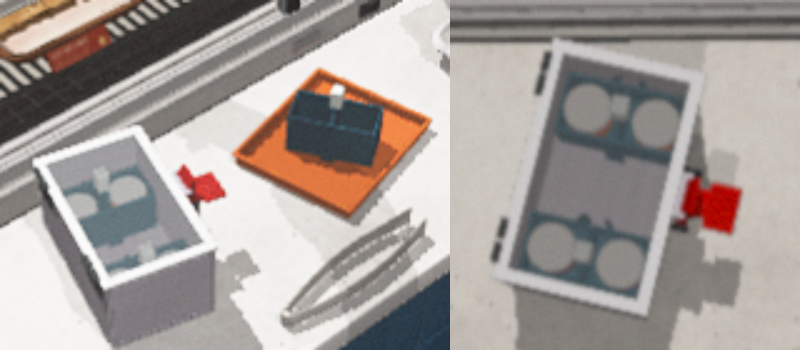

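The lid lies shut and stays down with the arm away, and the latch is in its rest pose. The tub stands upright mid-tray and the full tubs are in place, so I'm handing the job in.

```bash
python3 -c "
from station import bot
print(bot.hand_in())"
```

```text
the job is handed in; nothing more can be done
None
```

The job is handed in after about 24 s of robot time: the empty tub stands upright mid-tray, the lid is shut under the latch, and both full tubs look undisturbed in the last picture; the hand-in returned no verdict.

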